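Release the ratchet bookend and open it fully

ROBOT

A 7-joint arm with a two-finger parallel gripper is mounted at the origin on a cart in front of the work surface, level with it; the furniture and walls round the work are solid. World frame = base frame: x ahead of the robot, y to its left, z up, the work surface at z = 0. Lengths are in m, angles in rad, forces in N, time in s.
With the tool pointing down it reaches from about 0.4 to 0.85 m from the base axis. Payload 10.4 kg.
Tool frame: the origin (TCP) lies midway between the tips of the shut fingers; the grasp point (between the pads) lies 19 mm behind it; z points along the fingers, y is the line along which they close (so a half turn about z gives the same grasp; the last joint's range is limited). The gripper opens to 85 mm and grips with 20 to 120 N. Pads are 22 mm wide; open, the fingers measure 114 mm over their backs; the gripper's body (76 mm by 85 mm) begins 54 mm behind the grasp point. The pads swing forward as they close: fully open they stand 13 mm farther back than shut.
Start: joints at [-1.287, 0.332, -0.065, 1.46, 0.022, 1.35, -0.088], TCP at [0.189, 0.596, 0.231] pointing down, gripper open.
Joint ranges: [-2.6, 2.6], [-0.5, 2.12], [-1.47, 1.34], [0.16, 2.42], [-1.27, 4.41], [0.06, 2.06], [-2.6, 2.6]. Speed limits (rad/s): [2.22, 2.22, 2.79, 2.79, 3.14, 3.14, 3.14].

INTERFACE

Orientations are given as a unit quaternion [w, x, y, z].
In Python, from cell import robot, optics, finish_job gives the robot as it stands.
- The arm moves only by the shell command python3 -m pendant 'ROWS' [FORCE]. ROWS is JSON, a list of rows, each an object with "gripper": the opening, from 0 (shut) to 1 (fully open); "xyz": the shift along the tool's x, y, z in m, a list of three; "dr": the turn, a rotation vector about the tool's x, y, z in degrees, a list of three. In form: [{"gripper": gripper, "xyz": [tx, ty, tz], "dr": [ax, ay, az]}, ...]. A call has 1 to 8 rows; each row is the pose to reach, as a shift and turn from the pose commanded when the call began, along the tool's axes at that moment; what a row does not reach only later rows make up. A row lasts 1/12 s, in which the tool goes at most 41.7 mm and 7.16 degrees, less where a joint would pass 70% of its speed; a pose out of reach is approached as far as the arm can. A call with a gripper value outside its range is refused whole. The fingers move at their own pace and stop on an object; FORCE is the grip in N (left out, the last holds). Time passes only in rows, so rows that repeat a pose let the fingers close. It gives the time, the measured TCP pose, the force, the opening and the grip force at its end, in the units of the state.
- robot.get_obs(): the state, without advancing time (a new reading comes with each control period).
- optics.grab_frame(name): name is "side" or "top"; returns the picture (384x512x3 uint8, blue, green, red); there is no depth.
- optics.get_calibration(name): a dict with "mtx" (3x3 intrinsics, pixels), "k1" (the pictures are not rectified: a ray, as slopes to the right and down, at radius r is drawn at 1 + k1 r^2 times it, then the intrinsics apply), "world_from_camera" (4x4, takes a point from camera to world coordinates). Camera axes: x right, y up, looking along -z (the intrinsics and any distortion apply to the point x, -y, -z); pixel columns grow to the right and rows downward; lengths in m; the calibration is good to about 2 mm. A picture is of the moment at which its call begins. get_calibration takes no time and is no camera call.
- finish_job(): hands the job in; it is judged then, once.
The state is a dict: "time_s": time; "joint_pos": joint angles; "joint_vel": joint speeds; "joint_efforts": joint torques, N m; "eef_pos": TCP position; "ee_rot": TCP orientation; "wrist_force": force on the tool from outside, world axes, zero at the start; "ft_torque": the same for the moment, N m; "grip_width": finger opening in m; "finger_force": force on a finger pad.
Only numpy, scipy, OpenCV 4.12 (cv2) and the standard library are available. Lean on these libraries where they do the work, as an engineer would, in place of code of your own. Each camera call takes 0.05 s, during which the arm holds its last target. There are 200 camera calls.

TASK

Make room in the ratchet bookend: with the fingertips press down the red release tongue on its sliding blue jaw and, keeping it pressed, push the jaw back along the toothed bar all the way to the black rear post. Then let go, so that the tongue springs up again and the ratchet holds. Nothing is gripped or lifted: leave the two cartons standing in the bookend as they are, and the food tin, tape measure and torch where they are.

Things in the scene. Friction and masses are not known exactly. Their poses are not given: they have to be found in the camera images.
- bookend: Ratchet bookend, screwed down: grey end plate (92 mm high), toothed bar 24 mm wide (top 32 mm up), sliding blue jaw (76 mm high), black rear post 44 mm high. Origin on the worktop under the bar's middle. Its y axis runs along the bar, the way the jaw is pushed back, from end plate (y = -0.197 m) to rear post (from y = 0.176 m); x points to the side where the cartons stand; z up.
- jaw (a joint): Position of the sliding jaw along the bar, m: grows towards the rear post, 0.130 = fully back against the post. It starts somewhere between 0 and 0.04. Unpressed, the ratchet (8 mm tooth pitch) blocks it on the way back. With the tongue pressed it slides with about 2 to 3 N.
- release (a joint): Tilt of the red tongue, rad: 0 = up, ratchet engaged (up to 0.1 at the start if the pawl rests on a tooth); above about 0.13 (4.5 mm down at the tongue's middle) the pawl is clear; 0.26 = end of travel (9 mm down). Sprung: 2 N at the start, 5 N at the end; it comes up by itself when let go. It must stay pressed while the jaw is pushed.
- tongue_top (a point): Middle of the top face of the red release tongue, which rides on the jaw in line with the bar; 52 mm above the worktop when up. The tongue is 40 mm long (along the bar) by 28 mm wide, open above, and is pressed straight down.
- thumb_stop (a point): Top edge of the thumb stop's face: a grey upright lip on the jaw, 40 mm wide, 8 mm thick, top 74 mm above the worktop (22 mm above the tongue). Its face lies 23 mm behind the tongue's middle, towards the rear post; fingertips on the tongue push against this face to move the jaw back. Moves with the jaw.
- carton_brown_mid (a point): Middle (44 mm up) of the brown carton, 64 x 64 x 88 mm, that stands loose in the bookend next to the end plate; its z axis is up.
- carton_green_mid (a point): Middle (56 mm up) of the green carton, 69 x 47 x 112 mm, that stands loose in the bookend between the brown carton and the jaw; its z axis is up.
- food_tin: Food tin, 86 mm diameter, 40 mm high, loose; origin under its middle. A bystander.
- tape: Yellow tape measure, 47 x 86 x 64 mm high, loose; origin under its middle. A bystander.
- pocket_torch: Black pocket torch, 58 x 123 x 35 mm, lying loose; origin under its middle. A bystander.
Mind the look-alikes: they are no part of the job. What is shaped like the part that bears carton_green_mid but purple is not meant.

How it is judged:
On the way, in this order (a step that is already met when the one before it is completed fails the run):
1. the fingers press the release tongue down far enough to free the ratchet, the jaw not yet back (value of joint release above 0.12 rad and contact force between the fingers and bookend above 0.5 N and value of joint jaw below 0.1 m), for 0.1 s.
2. the jaw is back at the rear post (within 5 mm) (value of joint jaw above 0.125 m), for 0.1 s.
At the end, for the whole second after the job is handed in: The jaw is within 5 mm of the rear post, the release tongue is up again (under 0.08 rad), both cartons stand upright within 15 mm of where they were, and the tin, tape measure and torch are within 15 mm of where they were (value of joint jaw above 0.125 m and value of joint release below 0.08 rad and angle between each of carton_brown_mid, carton_green_mid's own z axis and vertical below 0.1 rad and distance of each of carton_brown_mid, carton_green_mid, food_tin, tape, pocket_torch from where it was at the start of the episode below 0.015 m); the robot touches nothing.
It fails at once if the brown carton in the bookend is tipped, lifted or shifted by more than 15 mm (angle between carton_brown_mid's own z axis and vertical above 0.2 rad or distance of carton_brown_mid from where it was at the start of the episode above 0.015 m).
It fails at once if the green carton in the bookend is tipped, lifted or shifted by more than 15 mm (angle between carton_green_mid's own z axis and vertical above 0.2 rad or distance of carton_green_mid from where it was at the start of the episode above 0.015 m).
It fails at once if the tin, tape measure or torch is lifted or shifted by more than 15 mm (distance of any of food_tin, tape, pocket_torch from where it was at the start of the episode above 0.015 m).
It also fails if it takes over 32 s, if anything falls off the work surface, if the arm or the gripper's body presses on something with over 40 N, if the wrist force passes 120 N, or if a joint passes its speed limit or range.

## Working session

There is one attempt and no reset: what is moved stays moved. The work goes in short steps, Python scripts to look and compute and a shell command to move; the robot and the scene stay as the last step left them, time stands still between calls to the robot, and variables do not carry over. Pictures are saved under pics/ and viewed, at most 10 in all, crops included, and the job is handed in when it is done.

```bash
mkdir -p pics
python3 - <<'E'
from cell import robot, optics
import cv2,numpy as np
o=robot.get_obs();print(o)
for n in("side","top"):
    cv2.imwrite(f"pics/{n}0.png",optics.grab_frame(n)); c=optics.get_calibration(n);print(n,np.round(c["world_from_camera"],3).tolist(),np.array(c["mtx"]).tolist(),c["k1"])
E
```

```text
{'time_s': 0.0, 'joint_pos': array([-1.28661262,  0.33286465, -0.06468187,  1.46098587,  0.02157884,
        1.34988896, -0.0884564 ]), 'joint_vel': array([-0.00067204, -0.00067395,  0.00067012, -0.00072668,  0.00178021,
       -0.00055842,  0.00121109]), 'joint_efforts': array([-1.92312618e-04, -6.25446439e+01,  4.90451173e-02, -3.91607380e+01,
        1.61776895e-02,  9.92668094e-03, -6.86840558e-07]), 'eef_pos': array([0.18863753, 0.59544154, 0.23049912]), 'ee_rot': array([-8.40978213e-05,  1.52769381e-01,  9.88261599e-01, -7.21290936e-04]), 'wrist_force': array([ 0.41415631,  0.44609984, -0.59266194]), 'ft_torque': array([-0.02695269, -0.01355307, -0.00510781]), 'finger_force': 0.0, 'grip_width': 0.0853876987460687}
side [[0.954, 0.168, -0.248, 0.188], [-0.299, 0.578, -0.759, -0.754], [0.016, 0.798, 0.602, 0.828], [0.0, 0.0, 0.0, 1.0]] [[425.803841406339, 0.0, 255.74828633477279], [0.0, 425.803841406339, 187.0299492284751], [0.0, 0.0, 1.0]] 0.027031858733317683
top [[0.008, 0.996, -0.085, 0.416], [-1.0, 0.009, 0.021, 0.218], [0.021, 0.084, 0.996, 1.058], [0.0, 0.0, 0.0, 1.0]] [[380.5581231292788, 0.0, 265.3168715082114], [0.0, 380.5581231292788, 190.8867517306897], [0.0, 0.0, 1.0]] 0.04455501564945961
```

View pics/side0.png

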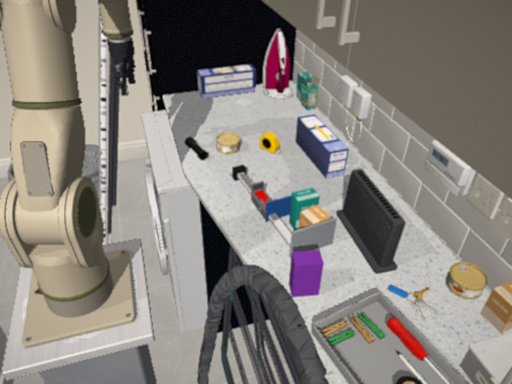

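View pics/top0.png

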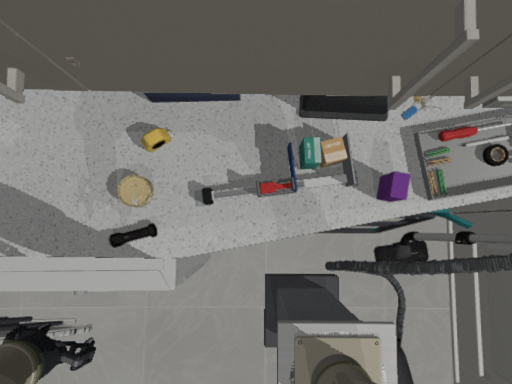

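The side view shows the bookend with its rear post at (239,172), red tongue at (262,196) and green and brown cartons at (304,205) and (318,216). The purple look-alike is at (306,271). In the top view the post is at (208,195), the tongue at (275,187) and the end plate at (350,160). The green carton at (311,153) stands in the bookend and is the one meant; the purple one at (394,186) stands outside it.

```bash
cat > h.py <<'E'
import cv2,numpy as np
from cell import robot,optics
def ray(n,uv):
    c=optics.get_calibration(n);K=np.array(c["mtx"]);T=np.array(c["world_from_camera"])
    d=(np.array(uv,float)-K[:2,2])/[K[0,0],K[1,1]]
    s=d.copy()
    for _ in range(10): s=d/(1+c["k1"]*(s@s))
    v=T[:3,:3]@[s[0],-s[1],-1]; return T[:3,3],v/np.linalg.norm(v)
def onz(n,uv,z):
    o,v=ray(n,uv); return o+v*(z-o[2])/v[2]
def tri(a,b):
    (o1,v1),(o2,v2)=ray("side",a),ray("top",b)
    s=np.linalg.lstsq(np.c_[v1,-v2],o2-o1,rcond=None)[0]
    p,q=o1+s[0]*v1,o2+s[1]*v2; return (p+q)/2,np.linalg.norm(p-q)
def red(im,box):
    h=cv2.cvtColor(im,cv2.COLOR_BGR2HSV); m=(((h[...,0]<8)|(h[...,0]>172))&(h[...,1]>150)&(h[...,2]>80)).astype(np.uint8)
    k=np.zeros_like(m);x0,y0,x1,y1=box;k[y0:y1,x0:x1]=1;m*=k
    n,l,s,c=cv2.connectedComponentsWithStats(m); i=1+np.argmax(s[1:,4])
    return c[i],s[i],np.argwhere(l==i)[:,::-1]
E
python3 - <<'E'
from h import *
S=cv2.imread("pics/side0.png");T=cv2.imread("pics/top0.png")
a=red(S,(235,170,290,225));b=red(T,(245,170,305,205))
for n,r in(("side",a),("top",b)):
    print(n,r[0],r[1],cv2.minAreaRect(r[2].astype(np.float32)),onz(n,r[0],.052))
print(tri(a[0],b[0]))
c1=cv2.resize(S[150:260,220:350],None,fx=5,fy=5,interpolation=cv2.INTER_CUBIC)
c2=cv2.resize(T[130:215,195:365],None,fx=4.7,fy=4.7,interpolation=cv2.INTER_CUBIC)
cv2.imwrite("pics/c1.png",c1);cv2.imwrite("pics/c2.png",c2)
E
```

```text
side [261.4  195.31] [255 190  13  14 100] ((262.0000305175781, 195.49998474121094), (14.849241256713867, 7.77817440032959), 45.0) [0.51202447 0.18109452 0.052     ]
top [272.08837209 186.73488372] [260 182  31  12 215] ((275.0999755859375, 186.19998168945312), (10.040916442871094, 30.405593872070312), 81.8698959350586) [0.51294539 0.17966541 0.052     ]
(array([0.51224854, 0.17985952, 0.05295988]), np.float64(0.0012427798712736258))
```

View pics/c1.png

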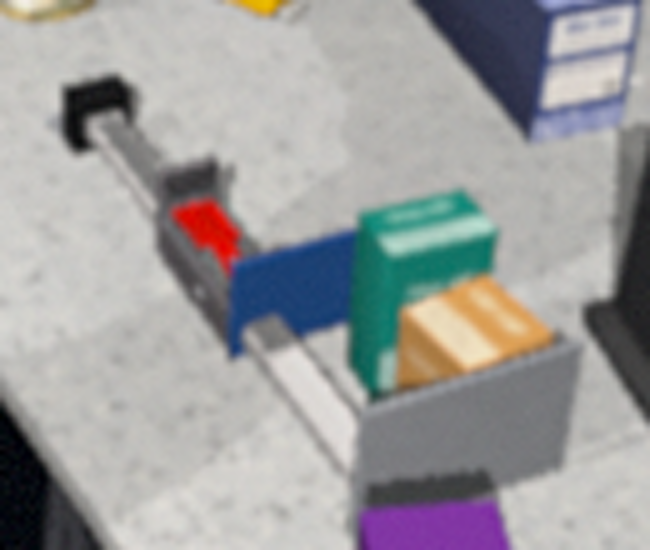

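View pics/c2.png

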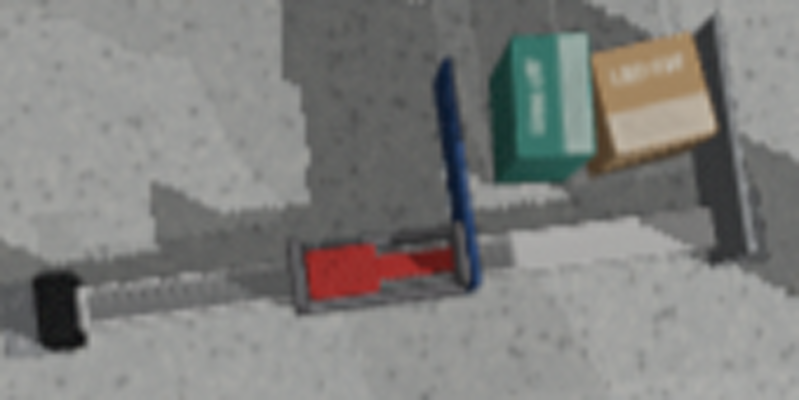

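The crops confirm the layout. In the top crop the wide red pad at (305–378, 271) lies behind the blue jaw in line with the bar, with the grey lip at about x=300 and the post's front edge at x=85. The green carton stands beside the brown one between jaw and end plate, so the purple one outside is not it.

Run:
```python
from h import *
f=lambda x,y:(195+(x+.5)/4.7-.5,130+(y+.5)/4.7-.5)
g=lambda x,y:(220+x/5,150+y/5)
t=onz("top",f(341,271),.052); post=onz("top",f(60,311),.044); pf=onz("top",f(80,311),.044)
bar=onz("top",f(735,240),.032)
print("tongue",t,"side/top tri",tri(g(200,222),f(325,272)),"post",post,pf)
print("post tri",tri(g(95,85),f(60,311)))
d=(post-t)[:2];d/=np.linalg.norm(d);print("dir",d,np.degrees(np.arctan2(d[0],d[1])),"gap",(pf-t)[:2]@d)
# edges along the bar: near & far edges of bar/jaw
for a,b,z in(((90,290),(290,265),.032),((90,318),(290,300),.032),((305,247),(455,248),.052),((300,312),(470,292),.04)):
    p,q=onz("top",f(*a),z),onz("top",f(*b),z);e=(p-q)[:2];print(np.degrees(np.arctan2(e[0],e[1])))
lip=onz("top",f(305,275),.06);print("lip",lip,(lip-t)[:2]@d)
o=robot.get_obs()
from scipy.spatial.transform import Rotation as R
M=R.from_quat(np.roll(o["ee_rot"],-1)).as_matrix();print(np.round(M,3));w=t+[0,0,.1]-o["eef_pos"];print("tool shift to 10cm above",M.T@w, "yaw y",np.degrees(np.arctan2(M[0,1],M[1,1])))
```

```text
tongue [0.51140213 0.19275624 0.052     ] side/top tri (array([0.5131324 , 0.20127148, 0.03987664]), np.float64(0.0025626324067849217)) post [0.48787565 0.3515128  0.044     ] [0.48797673 0.34024345 0.044     ]
post tri (array([0.48926078, 0.35090363, 0.04585257]), np.float64(0.0031169748954306747))
dir [-0.14659127  0.98919715] -8.429437204264351 gap 0.14932788498502741
-7.721386586067814
-5.6889824095056225
-0.1803691345821144
-7.251621403576469
lip [0.50820005 0.21312134 0.06      ] 0.020614493824520644
[[-0.953  0.302 -0.   ]
 [ 0.302  0.953 -0.001]
 [-0.    -0.001 -1.   ]]
tool shift to 10cm above [-0.42930166 -0.28636475  0.07898221] yaw y 17.577143821980442
```

```bash
python3 -m pendant '[{"gripper":0,"xyz":[-0.035,-0.022,0],"dr":[0,0,-4]},{"gripper":0,"xyz":[-0.07,-0.045,0],"dr":[0,0,-8]},{"gripper":0,"xyz":[-0.105,-0.067,0],"dr":[0,0,-12]},{"gripper":0,"xyz":[-0.14,-0.09,0],"dr":[0,0,-16]},{"gripper":0,"xyz":[-0.175,-0.115,0],"dr":[0,0,-20]},{"gripper":0,"xyz":[-0.21,-0.14,0],"dr":[0,0,-23]},{"gripper":0,"xyz":[-0.21,-0.14,0],"dr":[0,0,-25.5]},{"gripper":0,"xyz":[-0.21,-0.14,0],"dr":[0,0,-25.5]}]'
cat > w.py <<'E'
from h import *
import sys
from scipy.spatial.transform import Rotation as R
o=robot.get_obs();M=R.from_quat(np.roll(o["ee_rot"],-1)).as_matrix()
t=np.array(eval(sys.argv[1]));print("shift",M.T@(t-o["eef_pos"]),"yaw",np.degrees(np.arctan2(M[0,1],M[1,1])),o["time_s"],o["eef_pos"])
E
python3 w.py '[.511,.195,.15]'
```

```text
time_s: 0.77
eef_pos: [0.3488, 0.3962, 0.2313]
ee_rot: [0.0, -0.067, 0.998, -0.0]
wrist_force: [-0.2, 0.8, -0.4]
grip_width: 0.0
finger_force: 0.0
shift [-0.13357206 -0.2211934   0.08147772] yaw -7.7334755793426435 0.7667 [0.34884873 0.39624225 0.23133361]
```

```bash
python3 -m pendant '[{"gripper":0,"xyz":[-0.02,-0.033,0.01],"dr":[0,0,0]},{"gripper":0,"xyz":[-0.04,-0.066,0.02],"dr":[0,0,0]},{"gripper":0,"xyz":[-0.06,-0.1,0.03],"dr":[0,0,0]},{"gripper":0,"xyz":[-0.08,-0.133,0.04],"dr":[0,0,0]},{"gripper":0,"xyz":[-0.1,-0.166,0.05],"dr":[0,0,0]},{"gripper":0,"xyz":[-0.12,-0.2,0.065],"dr":[0,0,0]},{"gripper":0,"xyz":[-0.134,-0.221,0.081],"dr":[0,0,0]},{"gripper":0,"xyz":[-0.134,-0.221,0.081],"dr":[0,0,0]}]'
python3 -m pendant '[{"gripper":0,"xyz":[0,0,0.02],"dr":[0,0,0]},{"gripper":0,"xyz":[0,0,0.045],"dr":[0,0,0]},{"gripper":0,"xyz":[0,0,0.06],"dr":[0,0,0]},{"gripper":0,"xyz":[0,0,0.06],"dr":[0,0,0]}]'
python3 w.py '[.511,.195,.052]'
python3 - <<'E'
from h import *
S=optics.grab_frame("side");T=optics.grab_frame("top")
a=cv2.resize(S[130:260,220:350],(600,600),interpolation=cv2.INTER_CUBIC)
cv2.imwrite("pics/s1.png",a);cv2.imwrite("pics/t1.png",cv2.resize(T[130:230,195:325],(780,600),interpolation=cv2.INTER_CUBIC))
E
```

```text
time_s: 1.43
eef_pos: [0.5112, 0.1933, 0.1471]
ee_rot: [-0.001, -0.065, 0.998, -0.002]
wrist_force: [-0.6, -1.3, 0.8]
grip_width: -0.0001
finger_force: 0.0
time_s: 1.77
eef_pos: [0.5072, 0.1993, 0.0868]
ee_rot: [-0.003, -0.07, 0.998, -0.001]
wrist_force: [-0.2, 0.4, 0.8]
grip_width: -0.0
finger_force: 0.0
shift [-0.00336863 -0.00473248  0.03483375] yaw -7.979837381842306 1.7667 [0.50719328 0.19929636 0.08684515]
```

View pics/s1.png

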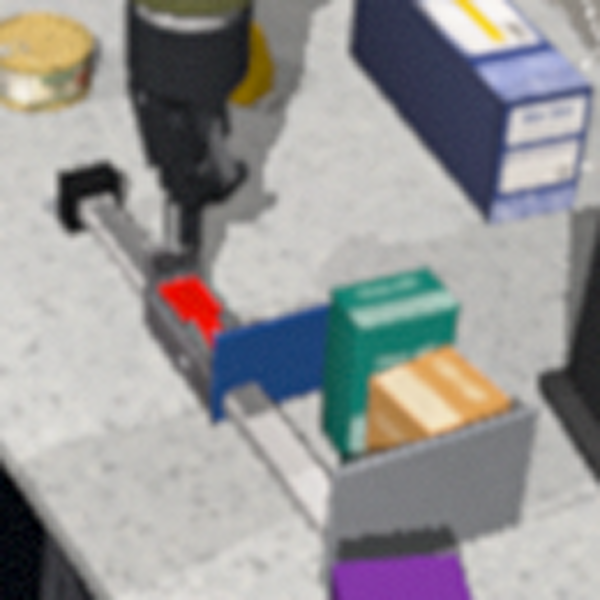

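View pics/t1.png

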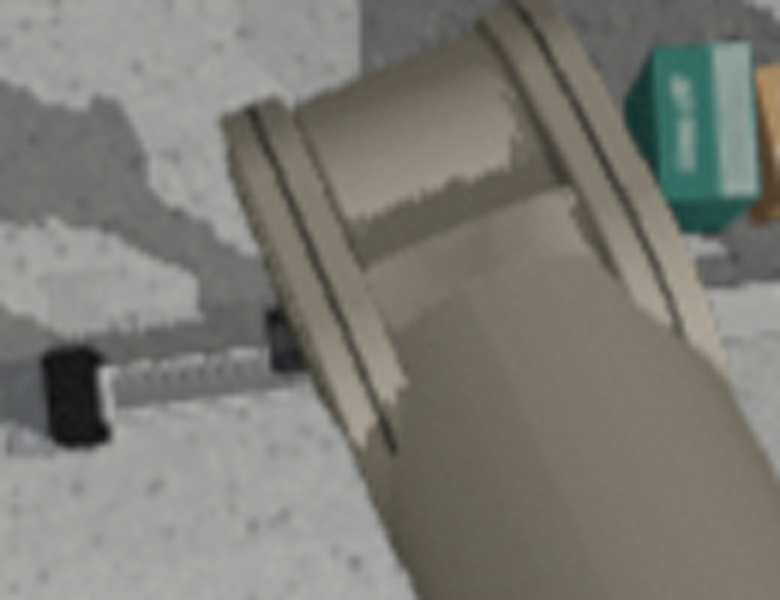

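The side crop shows the shut fingertips at (180,245), just above the lip and the rear end of the red tongue at (160–225, 280–335); nothing has been touched. In the top crop the arm hides the jaw. I'll refine the tongue's position along the bar.

Run:
```python
from h import *
e=np.array([-.14,.99]);c=np.array([.99,.14]);o=robot.get_obs();p=o["eef_pos"];print("tcp",p,p[:2]@e,p[:2]@c)
for n,f,box in(("side","side0",(235,170,290,225)),("top","top0",(245,170,305,205))):
    r=red(cv2.imread(f"pics/{f}.png"),box)[2]
    q=np.array([onz(n,u,.052)[:2] for u in r]);s=q@e;w=q@c
    for lo in np.arange(s.min(),s.max(),.006):
        m=(s>=lo)&(s<lo+.006); print(n,round(lo,3),m.sum(),np.round([w[m].min(),w[m].max()],3) if m.any() else"")
# where TCP projects / seen fingertip
print("seen tip at tcp z",onz("side",(259,183),p[2]))
```

```text
tcp [0.50930962 0.19962778 0.09029988] 0.12632815146556317 0.5321644169683274
side 0.071 3 [0.525 0.528]
side 0.077 5 [0.527 0.537]
side 0.083 6 [0.527 0.537]
side 0.089 9 [0.521 0.544]
side 0.095 12 [0.52  0.546]
side 0.101 12 [0.52  0.545]
side 0.107 11 [0.519 0.545]
side 0.113 13 [0.518 0.546]
side 0.119 13 [0.518 0.546]
side 0.125 11 [0.52  0.545]
side 0.131 5 [0.527 0.543]
top 0.057 9 [0.529 0.537]
top 0.063 10 [0.527 0.535]
top 0.069 9 [0.527 0.536]
top 0.075 8 [0.528 0.537]
top 0.081 11 [0.527 0.538]
top 0.087 12 [0.527 0.539]
top 0.093 10 [0.526 0.537]
top 0.099 23 [0.521 0.546]
top 0.105 22 [0.522 0.546]
top 0.111 23 [0.52  0.547]
top 0.117 23 [0.52  0.545]
top 0.123 24 [0.521 0.546]
top 0.129 22 [0.52  0.546]
top 0.135 9 [0.523 0.544]
seen tip at tcp z [0.50730021 0.19216083 0.09029988]
```

```bash
python3 -m pendant '[{"gripper":0,"xyz":[0,-0.014,0],"dr":[0,0,0]},{"gripper":0,"xyz":[0,-0.014,0],"dr":[0,0,0]},{"gripper":0,"xyz":[0,-0.014,0.01],"dr":[0,0,0]},{"gripper":0,"xyz":[0,-0.014,0.02],"dr":[0,0,0]},{"gripper":0,"xyz":[0,-0.014,0.03],"dr":[0,0,0]},{"gripper":0,"xyz":[0,-0.014,0.03],"dr":[0,0,0]},{"gripper":0,"xyz":[0,-0.014,0.03],"dr":[0,0,0]}]'
python3 - <<'E'
from h import *
e=np.array([-.14,.99]);c=np.array([.99,.14]);p=robot.get_obs()["eef_pos"];print(p,p[:2]@e,p[:2]@c)
E
```

```text
time_s: 2.45
eef_pos: [0.511, 0.1848, 0.0593]
ee_rot: [-0.001, -0.069, 0.998, -0.0]
wrist_force: [0.3, 0.0, 0.2]
grip_width: -0.0002
finger_force: 0.0
[0.51101819 0.18479804 0.05927578] 0.11140751034191504 0.5317797306347939
```

```bash
python3 -m pendant '[{"gripper":0,"xyz":[0,0,0.004],"dr":[0,0,0]},{"gripper":0,"xyz":[0,0,0.008],"dr":[0,0,0]},{"gripper":0,"xyz":[0,0,0.011],"dr":[0,0,0]},{"gripper":0,"xyz":[0,0,0.014],"dr":[0,0,0]},{"gripper":0,"xyz":[0,0,0.014],"dr":[0,0,0]},{"gripper":0,"xyz":[0,0,0.014],"dr":[0,0,0]}]'
```

```text
time_s: 2.95
eef_pos: [0.512, 0.1852, 0.0467]
ee_rot: [0.0, -0.069, 0.998, 0.0]
wrist_force: [-2.2, 0.6, 4.6]
grip_width: -0.0
finger_force: 2.8
```

```bash
python3 -m pendant '[{"gripper":0,"xyz":[0,0,0.001],"dr":[0,0,0]},{"gripper":0,"xyz":[0,0,0.002],"dr":[0,0,0]},{"gripper":0,"xyz":[0,0,0.002],"dr":[0,0,0]}]'
python3 -m pendant '[{"gripper":0,"xyz":[0,0.004,0],"dr":[0,0,0]},{"gripper":0,"xyz":[0,0.008,0],"dr":[0,0,0]},{"gripper":0,"xyz":[0,0.012,0],"dr":[0,0,0]},{"gripper":0,"xyz":[0,0.016,0],"dr":[0,0,0]},{"gripper":0,"xyz":[0,0.02,0],"dr":[0,0,0]},{"gripper":0,"xyz":[0,0.024,0],"dr":[0,0,0]},{"gripper":0,"xyz":[0,0.024,0],"dr":[0,0,0]}]'
```

```text
time_s: 3.2
eef_pos: [0.5121, 0.1856, 0.0453]
ee_rot: [0.0, -0.069, 0.998, 0.001]
wrist_force: [-3.6, 0.2, 11.4]
grip_width: -0.0002
finger_force: 5.8
time_s: 3.78
eef_pos: [0.5089, 0.2092, 0.0453]
ee_rot: [0.001, -0.069, 0.998, 0.0]
wrist_force: [-3.0, -1.0, 10.4]
grip_width: 0.0003
finger_force: 5.3
```

```bash
python3 -m pendant '[{"gripper":0,"xyz":[0.001,0.004,0],"dr":[0,0,0]},{"gripper":0,"xyz":[0.001,0.008,0],"dr":[0,0,0]},{"gripper":0,"xyz":[0.001,0.012,0],"dr":[0,0,0]},{"gripper":0,"xyz":[0.001,0.016,0],"dr":[0,0,0]},{"gripper":0,"xyz":[0.001,0.016,0],"dr":[0,0,0]}]'
python3 - <<'E'
from h import *
e=np.array([-.14,.99]);c=np.array([.99,.14]);p=robot.get_obs()["eef_pos"];print(p,p[:2]@e,p[:2]@c)
S=optics.grab_frame("side")
cv2.imwrite("pics/s2.png",cv2.resize(S[130:260,220:350],(600,600),interpolation=cv2.INTER_CUBIC))
E
```

```text
time_s: 4.2
eef_pos: [0.5065, 0.225, 0.0454]
ee_rot: [0.001, -0.069, 0.998, 0.001]
wrist_force: [0.8, -0.5, 8.1]
grip_width: 0.0002
finger_force: 4.0
[0.50649277 0.22504845 0.04543707] 0.15188897520101285 0.5329346244939795
```

View pics/s2.png

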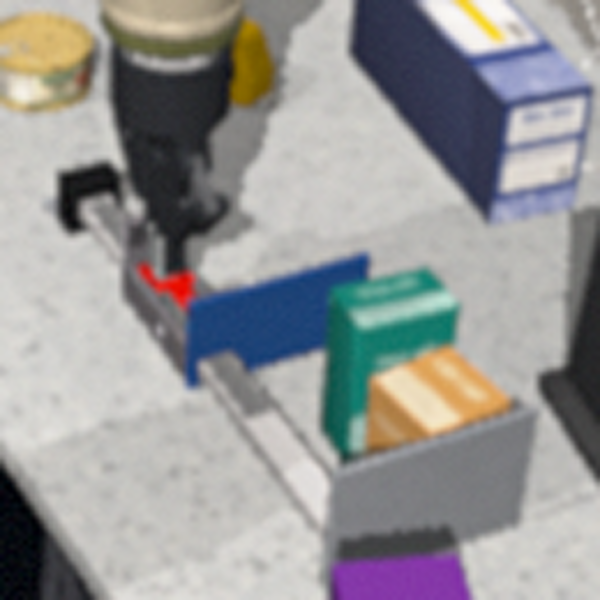

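The jaw is sliding back: the blue plate is now clear of the green carton at (190–365, 260–380), and the fingers are on the tongue at (170,270). I'll keep pushing.

```bash
python3 -m pendant '[{"gripper":0,"xyz":[0,0.006,0],"dr":[0,0,0]},{"gripper":0,"xyz":[0,0.012,0],"dr":[0,0,0]},{"gripper":0,"xyz":[0,0.018,0],"dr":[0,0,0]},{"gripper":0,"xyz":[0,0.024,0],"dr":[0,0,0]},{"gripper":0,"xyz":[0,0.03,0],"dr":[0,0,0]},{"gripper":0,"xyz":[0,0.036,0],"dr":[0,0,0]},{"gripper":0,"xyz":[0,0.042,0],"dr":[0,0,0]},{"gripper":0,"xyz":[0,0.042,0],"dr":[0,0,0]}]'
python3 -m pendant '[{"gripper":0,"xyz":[0,0.005,0],"dr":[0,0,0]},{"gripper":0,"xyz":[0,0.01,0],"dr":[0,0,0]},{"gripper":0,"xyz":[0,0.015,0],"dr":[0,0,0]},{"gripper":0,"xyz":[0,0.02,0],"dr":[0,0,0]},{"gripper":0,"xyz":[0,0.025,0],"dr":[0,0,0]},{"gripper":0,"xyz":[0,0.03,0],"dr":[0,0,0]},{"gripper":0,"xyz":[0,0.03,0],"dr":[0,0,0]}]'
```

```text
time_s: 4.92
eef_pos: [0.4998, 0.2676, 0.0448]
ee_rot: [0.001, -0.07, 0.998, 0.001]
wrist_force: [1.1, 2.6, 4.5]
grip_width: 0.0001
finger_force: 2.4
time_s: 5.5
eef_pos: [0.4958, 0.2966, 0.0447]
ee_rot: [0.001, -0.069, 0.998, 0.0]
wrist_force: [0.8, 2.1, 5.0]
grip_width: 0.0001
finger_force: 2.5
```

```bash
python3 -m pendant '[{"gripper":0,"xyz":[0,0.004,0.001],"dr":[0,0,0]},{"gripper":0,"xyz":[0,0.008,0.001],"dr":[0,0,0]},{"gripper":0,"xyz":[0,0.012,0.001],"dr":[0,0,0]},{"gripper":0,"xyz":[0,0.012,0.001],"dr":[0,0,0]}]'
python3 -m pendant '[{"gripper":0,"xyz":[0,0.003,0],"dr":[0,0,0]},{"gripper":0,"xyz":[0,0.006,0],"dr":[0,0,0]},{"gripper":0,"xyz":[0,0.006,0],"dr":[0,0,0]}]'
```

```text
time_s: 5.83
eef_pos: [0.4942, 0.3083, 0.0439]
ee_rot: [0.001, -0.069, 0.998, 0.001]
wrist_force: [1.9, 3.3, 6.8]
grip_width: -0.0
finger_force: 6.3
time_s: 6.08
eef_pos: [0.4935, 0.3139, 0.0439]
ee_rot: [0.001, -0.069, 0.998, 0.0]
wrist_force: [1.6, 1.4, 5.8]
grip_width: -0.0001
finger_force: 6.7
```

```bash
python3 -m pendant '[{"gripper":0,"xyz":[0,0.002,0],"dr":[0,0,0]},{"gripper":0,"xyz":[0,0.004,0],"dr":[0,0,0]},{"gripper":0,"xyz":[0,0.006,0],"dr":[0,0,0]},{"gripper":0,"xyz":[0,0.006,0],"dr":[0,0,0]}]'
python3 - <<'E'
from h import *
S=optics.grab_frame("side")
cv2.imwrite("pics/s3.png",cv2.resize(S[130:260,200:330],(600,600),interpolation=cv2.INTER_CUBIC))
E
```

```text
time_s: 6.42
eef_pos: [0.4934, 0.3143, 0.0438]
ee_rot: [-0.0, -0.067, 0.998, -0.003]
wrist_force: [-1.9, -18.4, 17.7]
grip_width: 0.0001
finger_force: 14.6
```

View pics/s3.png

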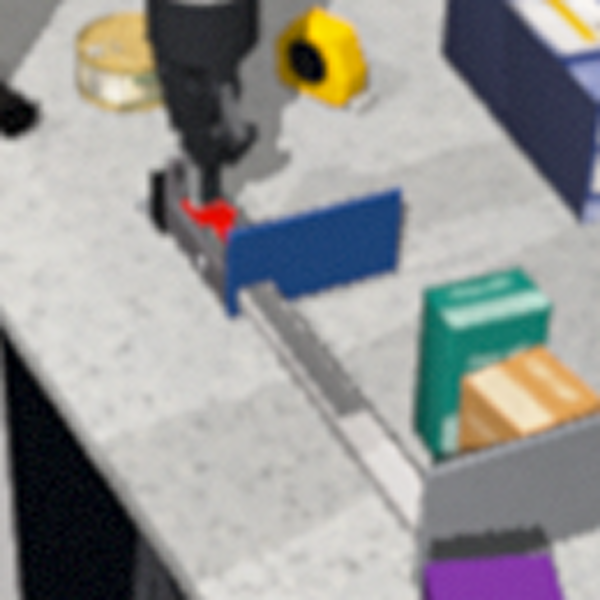

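The jaw stands against the black post at (160,195), and an 18 N stop force confirms it. Next I'll lift straight up, so as not to drag the jaw forward.

```bash
python3 -m pendant '[{"gripper":0,"xyz":[0,-0.003,-0.004],"dr":[0,0,0]},{"gripper":0,"xyz":[0,-0.005,-0.01],"dr":[0,0,0]},{"gripper":0,"xyz":[0,-0.006,-0.02],"dr":[0,0,0]},{"gripper":0,"xyz":[0,-0.006,-0.04],"dr":[0,0,0]},{"gripper":0,"xyz":[0,-0.006,-0.07],"dr":[0,0,0]},{"gripper":0,"xyz":[0,-0.006,-0.1],"dr":[0,0,0]},{"gripper":0,"xyz":[0,-0.006,-0.12],"dr":[0,0,0]},{"gripper":0,"xyz":[0,-0.006,-0.12],"dr":[0,0,0]}]'
python3 - <<'E'
from h import *
S=optics.grab_frame("side")
r=red(S,(215,150,270,200));e=np.array([-.14,.99]);q=np.array([onz("side",u,.052)[:2] for u in r[2]])@e
print(len(q),q.min(),q.max(),"travel vs start .137 side max")
cv2.imwrite("pics/s4.png",cv2.resize(S[130:260,200:330],(600,600),interpolation=cv2.INTER_CUBIC))
E
```

```text
time_s: 7.13
eef_pos: [0.4943, 0.3152, 0.1687]
ee_rot: [0.003, -0.069, 0.998, 0.002]
wrist_force: [0.4, -0.3, 0.4]
grip_width: -0.0
finger_force: 0.0
87 0.18879505543509326 0.25319797521574294 travel vs start .137 side max
```

View pics/s4.png

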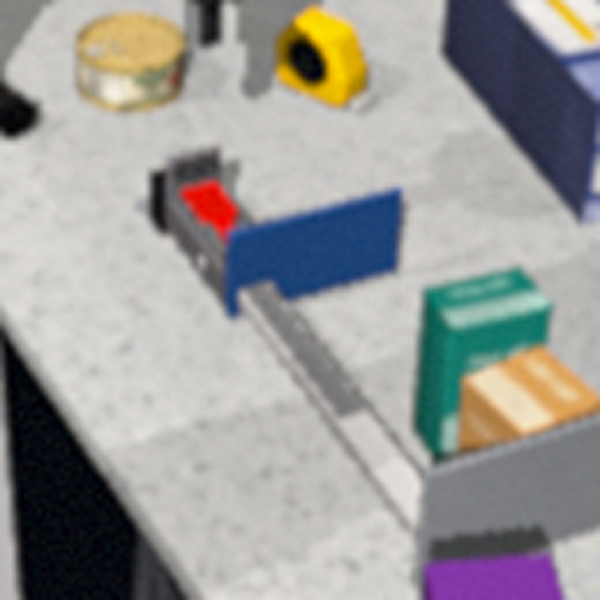

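The jaw is unmoved against the post: the blue corner is still at (230,315). The tongue is up at (210,208), the cartons stand as before, and the fingers are clear.

```bash
python3 -c "
from cell import finish_job
print(finish_job())"
```

```text
the job is handed in; nothing more can be done
None
```

I pushed the jaw back about 0.117 m, until it met the rear post, and let go: the tongue sprang up, the cartons stand as they were, and the job is handed in (no verdict was returned).

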